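# Set the air stopcock and hold the spring-return purge arm on its stop

## Task

Purge the microscope's air line: first turn the bar handle of the air stopcock to half open (45 degrees from closed, over the thick middle mark), then swing the spring-return purge arm by its upright post all the way round to its square stop and hold it there. Finish while the fingers are still holding the arm against the stop (it springs back if let go), with the stopcock left at half open and nothing else on the bench knocked about.

Things in the scene. Friction and masses are not known exactly. Their poses are not given: they have to be found in the camera images.
- stopcock: Air stopcock fixed to the bench, left or right: plate 130 x 90 x 10 mm, brass body, steel pipe along its own x axis, white dial 93 mm across, its top 62 mm above the bench. Origin: centre of the plate's underside; the handle turns about the vertical through it. Dial marks at both ends of the bar: closed, half open (the thick one), open.
- stopcock_handle (a joint): Black bar handle's angle, rad: 0 closed, bar across the pipe (along stopcock y); grows counter-clockwise from above; 0.785 half open; 1.571 open, bar along the pipe. Stops at 0 and 1.571. Starts at 0 to 0.4, stays where left (friction 0.06 Nm). Bar 66 long, 14 wide, 26 mm tall, 76 to 102 mm above the bench, centred on the axis.
- handle_grip (a point): Point on the handle's axis 94 mm above the bench (8 mm below the bar's top), the middle of the bar, where to grip it across its 14 mm width. Its y axis lies along the bar.
- purge_unit: Purge unit fixed to the bench, on the other side: white plate 150 (x) x 180 (y) x 10 mm; the arm's pivot is 45 mm from the origin along its own +y. Origin: centre of the plate's underside. On it stand a square steel stop post (16 mm wide, 72 tall), where the arm must end, and a thin round rest pin (8 mm, 56 tall), where it starts.
- purge_arm (a joint): Cage arm's angle, rad: 0 at rest by the thin pin, 1.05 against the square stop; grows counter-clockwise from above. Arm level, 45 to 64 mm above the bench, 18 wide. From the pivot it points at -120 deg from the unit's x axis at 0, -60 deg at 1.05, so the post moves mostly along unit +x. A spring pulls it back: 2.5 N at the post at rest, 6 N at the stop.
- purge_post (a point): Centre of the top of the upright round steel post at the arm's end, 120 mm above the bench; the post is 16 mm in diameter, free from 64 to 120 mm above the bench, and 100 mm from the pivot axis. It moves with the arm.
- purge_pivot (a point): Point on the arm's vertical pivot axis, 120 mm above the bench (level with the post's top, 45 mm above the 75 mm tall hub; nothing is there).
- petri_dish: Bystander: open glass dish, 88 mm across, 15 mm tall, between the two units; origin under its centre. Leave it.
- specimen_jar: Bystander: amber jar, 44 mm across, 60 mm tall, between the two units; origin under its centre. Leave it.
- swab_cup: Bystander: glass cup 72 mm across, 90 mm tall, with swabs up to about 165 mm; origin under its centre. Leave it.
- notebook: Bystander: notebook 150 x 210 x 14 mm lying flat; origin under its centre. Leave it.
- slide_box: Bystander: grey box 80 x 100 x 35 mm; origin under its centre. Leave it.
- lab_brush: Bystander: brush 170 mm long lying on the bench between the robot and the units, along its own x; origin under its middle. Leave it.
- beaker: Bystander: open beaker 64 mm across, 75 mm tall; origin under its centre. Leave it.

How it is judged (in metres and radians):
On the way, in this order (a step that is already met when the one before it is completed fails the run):
1. the stopcock handle stands at half open, before the arm is wound (value of joint stopcock_handle between 0.665 and 0.905 rad and value of joint purge_arm below 0.3 rad), for 0.3 s.
2. the purge arm is held on its stop by the fingers, the stopcock still half open (value of joint purge_arm above 1 rad and contact force between the fingers and purge_unit above 2 N and value of joint stopcock_handle between 0.665 and 0.905 rad), for 0.3 s.
At the end, for the whole second after the job is handed in: The purge arm is at its stop (joint above 1.0 of 1.05 rad) with the fingers pushing on the unit with more than 2 N, and the stopcock handle is within 0.12 rad (7 degrees) of 45 degrees, through the last second (all of step 2); the arm keeps its last pose, push and grip.
It fails at once if a bystander is moved more than 30 mm (distance of any of petri_dish, specimen_jar, swab_cup, notebook, slide_box, lab_brush, beaker from where it was at the start of the episode above 0.03 m).
It also fails if it takes over 50 s, if anything falls off the work surface, if the arm or the gripper's body presses on something with over 40 N, if the wrist force passes 120 N, or if a joint passes its speed limit or range.

## Robot

A 6-joint arm with a two-finger parallel gripper is mounted at the origin on the work surface. World frame = base frame: x ahead of the robot, y to its left, z up, the work surface at z = 0. Lengths are in mm, angles in rad, forces in N, time in s.
With the tool pointing down it reaches from about 275 to 825 mm from the base axis. Payload 5.2 kg.
Tool frame: the origin (TCP) lies at the very end of the fingers, on their centre line; the grasp point (between the pads) lies 19 mm behind it; z points along the fingers, y is the line along which they close (so a half turn about z gives the same grasp; the last joint's range is limited). The gripper opens to 93 mm and grips with 3 to 60 N. Pads are 15 mm wide; open, the fingers measure 128 mm over their backs; the gripper's body (75 mm by 188 mm) begins 65 mm behind the grasp point.
Start: joints at [1.009, 0.259, 1.535, -0, 1.348, -0.203], TCP at [193.112, 514.988, 218.653] pointing down, gripper open.
Joint ranges: [-3.14, 3.14], [-0.91, 2.08], [0.19, 2.58], [-1.22, 4.36], [0.22, 2.71], [-3.12, 3.12]. Speed limits (rad/s): [2.57, 2.57, 3.14, 3.14, 3.14, 3.14].

## Interface

Orientations are given as [roll, pitch, yaw] about the fixed x, y, z axes, in that order (R = Rz(yaw) Ry(pitch) Rx(roll)).
In Python, from bench import robot gives the robot as it stands. The module is installed in compiled form; this text tells all that it offers. Calls block until the motion is done:
- robot.move_ptp(position, orientation): joint-space move of the TCP to a pose.
- robot.move_linear(position, ori=None, speed=150, f_stop=None): straight line of the TCP; ori=None keeps the orientation; speed is the mean speed in mm/s. With f_stop (N) it stops when the force on the tool has changed by that much, and returns True; else False.
- robot.move_j(angles): joint-space move.
- robot.move_gripper(opening): opening from 0.0 (shut) to 1.0 (fully open); the grip force is fixed at half the most; returns when the fingers have stopped.
- robot.sleep(seconds).
- robot.inverse_kinematics(position, orientation): joint angles nearest the present ones, or None.
- robot.get_image(name): name is "scene" or "side" or "wrist"; returns a dict with "img" (400x640x3 uint8, blue, green, red), "fovy" (degrees; the focal length in pixels is half the picture's height over the tangent of half this angle, whatever the lens; pixels are square), "cx", "cy" (the principal point, pixels), "eye" and "orientation" of the camera in the world. Camera axes: x right, y down, z forward; pixel columns grow to the right and rows downward; lengths in mm; the calibration is good to about 2 mm. A picture is of the moment at which its call begins. There is no depth.
A pose or a line that the arm cannot do raises robot.MotionError and nothing moves.
- robot.hand_in(): hands the job in; it is judged then, once.
Readings, each from a call of its own:
- robot.current_t(): time.
- robot.current_qpos(): joint angles.
- robot.current_joint_vel(): joint speeds.
- robot.current_joint_efforts(): joint torques, N m.
- robot.current_tcp_pos(): TCP position.
- robot.current_eef_rot(): TCP orientation.
- robot.current_contact_force(): force on the tool from outside, world axes, zero at the start.
- robot.current_ft_torque(): the same for the moment, N m.
- robot.current_gripper_width(): opening from 0.0 (shut) to 1.0 (fully open).
- robot.current_finger_force(): force on a finger pad.
Only numpy, scipy, OpenCV 4.12 (cv2) and the standard library are available. Lean on these libraries where they do the work, as an engineer would, in place of code of your own. Each camera call takes 0.05 s, during which the arm holds its last target. There are 200 camera calls.

## Working session

There is one attempt and no reset: what is moved stays moved. The work goes in short steps, each a Python script; the robot and the scene stay as the last script left them, time stands still between calls to the robot, and variables do not carry over. Pictures are saved under pics/ and viewed, at most 10 in all, crops included, and the job is handed in when it is done.

```bash
mkdir -p pics; cat > h.py <<'E'
import numpy as np, cv2
from scipy.spatial.transform import Rotation as R
from bench import robot
def ray(c,u,v):
    f=200/np.tan(np.radians(c["fovy"])/2)
    d=np.array([(u-c["cx"])/f,(v-c["cy"])/f,1.])
    o=np.array(c["orientation"],float)
    M=R.from_euler('xyz',o).as_matrix() if o.size==3 else o
    return np.array(c["eye"],float),M@d
def onz(c,u,v,z):
    e,d=ray(c,u,v); return e+d*(z-e[2])/d[2]
def proj(c,p):
    f=200/np.tan(np.radians(c["fovy"])/2)
    M=R.from_euler('xyz',c["orientation"]).as_matrix()
    q=M.T@(np.array(p,float)-np.array(c["eye"])); return c["cx"]+f*q[0]/q[2],c["cy"]+f*q[1]/q[2]
E
python3 - <<'E'
from h import *
for n in("scene","side"):
    c=robot.get_image(n); cv2.imwrite(f"pics/{n}0.png",c["img"])
    print(n,{k:v for k,v in c.items() if k!="img"})
E
```

```text
scene {'fovy': 49.62104527829361, 'cx': 318.56917825646275, 'cy': 205.7801324060085, 'eye': array([1180.55775649,  202.12290797, 1255.48192617]), 'orientation': array([-2.59401442, -0.01407704,  1.93098078])}
side {'fovy': 46.5913103064813, 'cx': 312.73455281193424, 'cy': 199.81351116814147, 'eye': array([  415.89668067, -1207.58776788,   865.61299098]), 'orientation': array([-2.14297521, -0.01284955, -0.07620677])}
```

View pics/scene0.png

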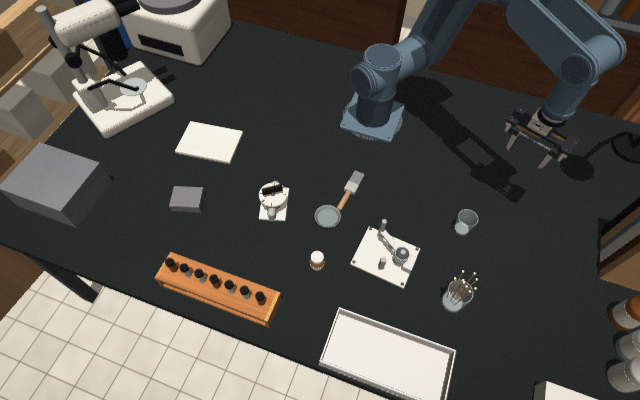

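View pics/side0.png

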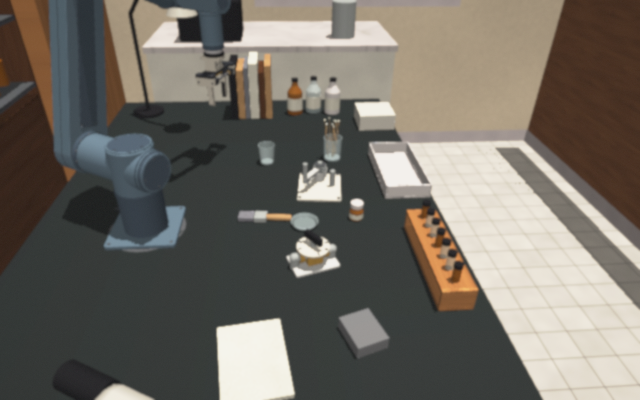

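The scene view shows the stopcock at about (273,198) and the purge unit at about (386,256), with the arm hub near (401,254) and the post near (382,228). I'll go closer with the wrist camera.

```bash
python3 - <<'E'
from h import *
c=robot.get_image("scene")
s=onz(c,272,190,90); p=onz(c,386,256,10); print(s,p,robot.current_eef_rot())
for n,u,v,z in[("cup",455,300,10),("beaker",464,228,10),("jar",317,262,30),("dish",328,217,8)]: print(n,onz(c,u,v,z))
ims=[]
for n,q in(("p",p),("s",s)):
    robot.move_ptp([q[0]-30,q[1],330],[np.pi,0,0])
    w=robot.get_image("wrist"); ims.append(w["img"]); cv2.imwrite(f"pics/w_{n}.png",w["img"])
    print(n,w["eye"],w["orientation"],w["fovy"],robot.current_tcp_pos(),robot.current_t())
E
```

```text
[ 507.99186525 -193.96839663   90.        ] [560.60239957 214.86357252  10.        ] [-3.14023890e+00 -3.08629179e-04  2.78273625e+00]
cup [625.33040186 447.78217125  10.        ]
beaker [371.27828249 427.00455922  10.        ]
jar [666.26893809  21.71472291  30.        ]
dish [492.01919054  -4.90069396   8.        ]
p [601.23733117 216.4715962  495.73597799] [ 2.88357461e+00  8.17717303e-04 -1.56885836e+00] 71.550822694321 [530.08692705 215.61771319 329.76381282] 1.9167
s [ 549.29391101 -192.10802223  496.09446768] [ 2.88446133e+00  9.04147713e-04 -1.56936319e+00] 71.550822694321 [ 478.43715633 -192.94988013  330.06044526] 3.4917
```

View pics/w_p.png

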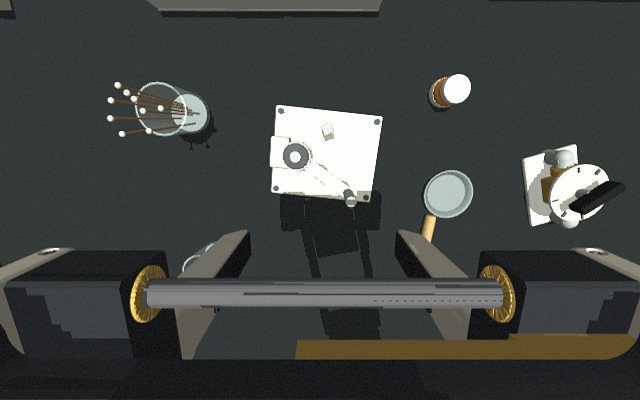

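View pics/w_s.png

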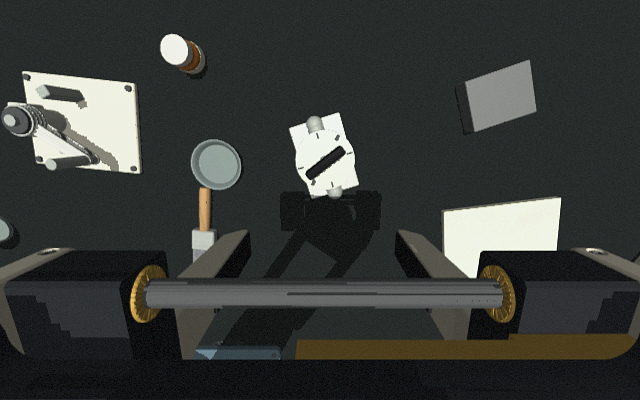

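The wrist views show the hub at (296,156), the post top near (349,196), the stop near (328,130), and the handle bar from about (308,176) to (343,150). Now I'll enlarge both and fit the bar and marks.

```bash
python3 - <<'E'
import cv2,numpy as np
a=cv2.imread("pics/w_s.png")[100:205,270:375]; b=cv2.imread("pics/w_p.png")[90:215,262:392]
cv2.imwrite("pics/z1.png",np.hstack([cv2.resize(x,(400,400),interpolation=cv2.INTER_CUBIC) for x in(a,cv2.resize(b,(400,400)))]))
E
```

```text
(no output)
```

View pics/z1.png

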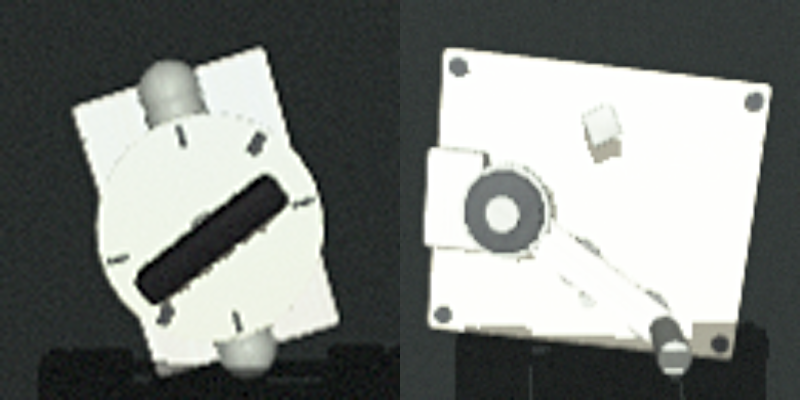

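Crop, left: thick marks are at (257,143) and (165,315), closed marks at (303,202) and (117,260), and open marks at (181,135) and (237,321). The bar runs between closed and thick. Right: hub centre (502,213), post top (676,358), stop top (603,125).

```bash
python3 - <<'E'
from h import *
D=dict(fovy=71.550822694321)
w=robot.get_image("wrist")
def S(x,y): return onz(w,270+x*105/400,100+y*105/400,62)[:2]
for n,a,b in(("thick",(257,143),(165,315)),("closed",(303,202),(117,260)),("open",(181,135),(237,321))):
    A,B=S(*a),S(*b); print(n,(A+B)/2,np.degrees(np.arctan2(*(A-B)[::-1])),np.linalg.norm(A-B))
g=cv2.cvtColor(w["img"],cv2.COLOR_BGR2GRAY)[142:185,300:350]
m=(g<60).astype(np.uint8); k,l,st,ce=cv2.connectedComponentsWithStats(m)
for i in range(1,k):
    if 60<st[i,4]<600:
        pts=np.argwhere(l==i)[:,::-1].astype(float)+[300,142]
        P=np.array([onz(w,u,v,98)[:2] for u,v in pts],np.float32); r=cv2.minAreaRect(P); print("bar",r,st[i])
        vv=cv2.fitLine(P,cv2.DIST_L2,0,.01,.01).ravel(); print(np.degrees(np.arctan2(vv[1],vv[0])))
wp=dict(w); wp["eye"]=np.array([601.23733117,216.4715962,495.73597799]); wp["orientation"]=np.array([2.88357461,8.177e-4,-1.56885836])
def P(x,y,z): return onz(wp,262+(x-400)*.325,90+y*.3125,z)[:2]
h,p,s=P(502,213,75),P(676,358,120),P(603,125,72)
for n,q in(("hub",h),("post",p),("stop",s)): print(n,q,np.linalg.norm(q-h),np.degrees(np.arctan2(*(q-h)[::-1])))
c=[P(*q,10) for q in((444,48),(771,85),(733,358),(428,326))]
print("plate",np.mean(c,0),[np.linalg.norm(c[i]-c[i-1]) for i in range(4)],[np.degrees(np.arctan2(*(c[i]-c[j])[::-1])) for i,j in((0,1),(3,2),(0,3),(1,2))])
E
```

```text
thick [ 503.24762321 -195.89670474] -28.062210195968568 79.13241693029026
closed [ 503.07170051 -195.60993603] -72.65139990587191 79.42900058468533
open [ 503.53371595 -195.71959807] 17.084705354439343 78.83758432164754
bar ((504.00823974609375, -194.9882049560547), (14.878402709960938, 64.34825134277344), 37.78318405151367) [  6   4  39  34 444]
-51.781292
hub [562.07934386 257.67125499] 0.0 0.0
post [503.64641685 175.62016169] 100.7312705714828 -125.45668046062661
stop [602.08963811 208.60429912] 63.311845694942235 -50.80542703869115
plate [557.89308665 212.0825474 ] [np.float64(148.07318871374278), np.float64(177.92225793245194), np.float64(148.09748642794523), np.float64(179.3198104383957)] [np.float64(84.20506970627737), np.float64(84.19843377263715), np.float64(-5.920609039824732), np.float64(-5.379901703077404)]
```

Good: dial centre (503.3,-195.6), bar at -52° and half open at -28°. The plate and hub fit agrees with the pivot at (562.2,257.3), rest at -125.7° and stop at -65.6°. Next I'll turn the handle.

```bash
python3 - <<'E'
from h import *
C=[503.3,-195.6]; o=lambda d:[np.pi,0,np.radians(d)]
robot.move_gripper(0.5)
robot.move_ptp([*C,160],o(-52)); robot.move_linear([*C,75],f_stop=15,speed=100)
print(robot.current_tcp_pos(),robot.current_contact_force())
robot.move_gripper(0.0); print(robot.current_gripper_width()*93,robot.current_finger_force())
for a in(-44,-36,-28): robot.move_linear([*C,75],o(a),speed=20)
robot.sleep(.3); print(robot.current_contact_force(),robot.current_ft_torque(),robot.current_eef_rot())
robot.move_gripper(0.5)
robot.move_linear([*C,170]); robot.move_ptp([478.4,-193,330],o(0))
w=robot.get_image("wrist")
g=cv2.cvtColor(w["img"],cv2.COLOR_BGR2GRAY)[138:190,295:355]
k,l,st,ce=cv2.connectedComponentsWithStats((g<60).astype(np.uint8))
for i in range(1,k):
    if 200<st[i,4]<700:
        P=np.array([onz(w,u+295,v+138,98)[:2] for v,u in np.argwhere(l==i)],np.float32)
        print(cv2.minAreaRect(P)); v=cv2.fitLine(P,cv2.DIST_L2,0,.01,.01).ravel(); print(np.degrees(np.arctan2(v[1],v[0])))
cv2.imwrite("pics/z2.png",cv2.resize(w["img"][100:205,270:375],(400,400),interpolation=cv2.INTER_CUBIC)); print(robot.current_t())
E
```

```text
[ 503.81874496 -195.9225693    75.66627457] [-0.41734668 -0.65182537 -0.2117012 ]
14.621402374515348 30.000940561294556
[-5.50196021 -3.13036827  2.93779156] [-0.57886556  0.96846979 -0.00576527] [ 3.14040975e+00  5.03643860e-04 -4.88605741e-01]
((503.24700927734375, -194.82020568847656), (14.061973571777344, 65.2647705078125), 61.62027359008789)
-28.248827
10.4
```

View pics/z2.png

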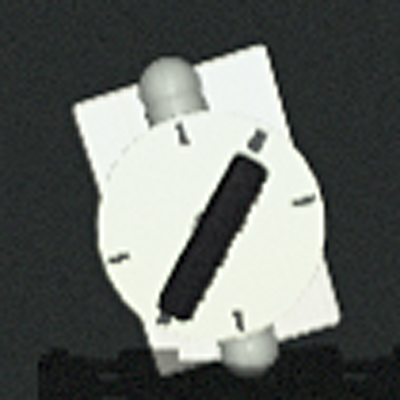

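The bar now lies at -28.2° over the thick marks at (258,141) and (163,318), so the stopcock is half open. Next is the purge arm.

```bash
python3 - <<'E'
from h import *
V=np.array([562.2,257.3]); r0=-125.6
def pose(d,z,k=100):
    a=np.radians(d); return [*(V+k*np.array([np.cos(a),np.sin(a)])),z],[np.pi,0,a+np.pi]
p,o=pose(r0,190); robot.move_ptp(p,o)
print("contact on descent:",robot.move_linear(pose(r0,81)[0],f_stop=12,speed=100),robot.current_tcp_pos())
robot.move_gripper(0.0); print(robot.current_gripper_width()*93,robot.current_finger_force(),robot.current_contact_force())
for d in np.linspace(r0,r0+58,9)[1:]:
    p,o=pose(d,81); robot.move_linear(p,o,speed=50)
    print(round(d-r0,1),robot.current_contact_force().round(1))
for e in(59,60,61,62,63):
    p,o=pose(r0+e,81); robot.move_linear(p,o,speed=15); f=robot.current_contact_force(); print(e,np.round(f,1))
    if np.linalg.norm(f)>25: break
robot.sleep(.4); print(robot.current_tcp_pos(),robot.current_gripper_width()*93,robot.current_finger_force(),robot.current_contact_force(),robot.current_t())
for n in("wrist","scene"): cv2.imwrite(f"pics/e_{n}.png",robot.get_image(n)["img"])
a=cv2.imread("pics/e_scene.png")[180:300,310:470]
cv2.imwrite("pics/e.png",cv2.resize(a,(800,600)))
E
```

```text
contact on descent: False [504.53810624 176.06402347  81.63611667]
15.495032506009304 30.00044971704483 [-1.38187148  1.84894743  2.16407608]
7.2 [-1.8  0.8  4. ]
14.5 [-3.1  1.1  4.5]
21.8 [-3.7 -0.   5.6]
29.0 [-3.9 -0.2  5.6]
36.2 [-4.5 -0.4  6.2]
43.5 [-5.2 -0.8  5.3]
50.8 [-5.  -1.7  6.6]
58.0 [-4.7 -2.4  6.7]
59 [-5.4 -2.5  6.5]
60 [-6.3 -2.7  6.2]
61 [-8.7 -3.1  8.2]
62 [-13.3  -5.6  11.7]
63 [-16.6  -9.   13.7]
[603.16295423 166.43870788  80.84905104] 15.197141920575945 30.027396976947784 [-17.37532368  -7.79351954  12.91143287] 18.6417
```

View pics/e.png

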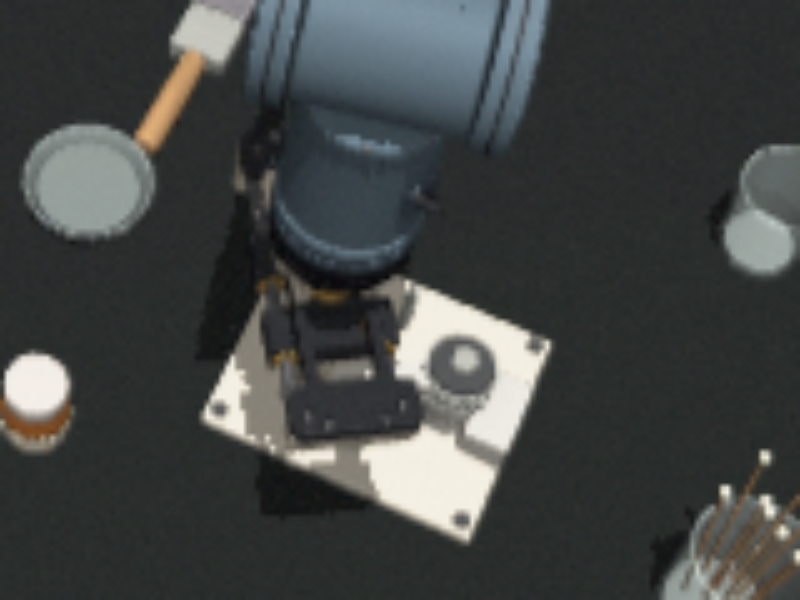

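View pics/e_wrist.png

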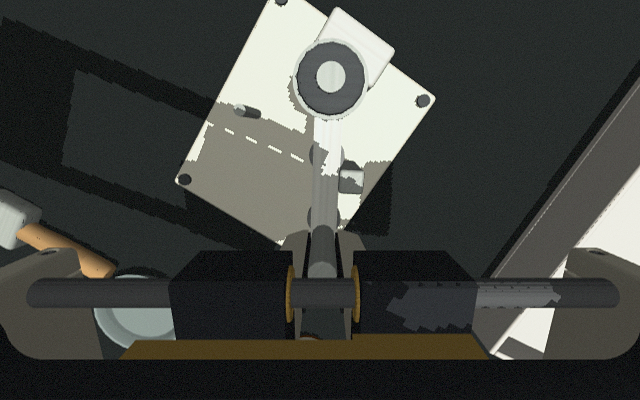

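The wrist view shows the arm (325,180) against the square stop (350,180), with the post gripped at (322,255). The force has risen well above the spring's 6 N, and the bystanders in view look undisturbed. Handing in.

```bash
python3 -c "
from bench import robot
print(robot.hand_in())"
```

```text
the job is handed in; nothing more can be done
None
```

I handed the job in at about 19 s, with the stopcock measured within 1° of its half-open mark, the purge arm gripped and pressed against its square stop, and no bystander seen to move; the judge's verdict was not shown.

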